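# Click-test two remote switches and reject the one that does not latch

### The arm

A 6-joint arm with a two-finger parallel gripper is mounted at the origin on a cart in front of the work surface, level with it; the furniture and walls round the work are solid. World frame = base frame: x ahead of the robot, y to its left, z up, the work surface at z = 0. Lengths are in m, angles in rad, forces in N, time in s.
With the tool pointing down it reaches from about 0.35 to 0.975 m from the base axis. Payload 4.9 kg.
Tool frame: the origin (TCP) lies between the finger pads; the fingertips stand 22 mm ahead of it and the grasp point (between the pads) lies 3 mm ahead of it; z points along the fingers, y is the line along which they close (so a half turn about z gives the same grasp; the last joint's range is limited). The gripper opens to 85 mm and grips with 20 to 120 N. Pads are 22 mm wide; open, the fingers measure 114 mm over their backs; the gripper's body (76 mm by 85 mm) begins 54 mm behind the grasp point. The pads swing forward as they close: fully open they stand 13 mm farther back than shut.
Start: joints at [1.065, 0.053, 1.613, -0, 1.476, -0.119], TCP at [0.236, 0.579, 0.253] pointing down, gripper open.
Joint ranges: [-3.01, 3.01], [-1.01, 2.22], [0.06, 2.58], [-1.02, 4.17], [0.09, 2.62], [-3.14, 3.14]. Speed limits (rad/s): [2.57, 2.57, 3.14, 3.14, 3.14, 3.14].

### API

Orientations are given as a unit quaternion [w, x, y, z].
In Python, from plant import state, grab_frame, get_calibration, job_done, recognise, regions_of gives the robot as it stands.
- The arm moves only by the tool apply_moves, never from a script. Its argument "targets" is a list of rows, each an object with "translation": the shift along the tool's x, y, z normalised to -1 to 1, where 1 is 100 mm, a list of three; "twist": the turn about the tool's z normalised to -1 to 1, where 1 is 0.1 rad; "hand": the opening, from 0 (shut) to 1 (fully open). A call has 1 to 8 rows; each row shifts and turns the commanded pose from where the row before left it, along the tool's axes as they then stand; what a row does not reach is not made up. A row lasts 1/10 s, in which the tool goes at most 50 mm and 8.59 degrees, less where a joint would pass 70% of its speed; a pose out of reach is approached as far as the arm can. A call with a number of a shift or a turn outside -1 to 1 is refused whole. A call with a gripper value outside its range is refused whole. The fingers move at their own pace and stop on an object; the grip force is fixed at half the most. Time passes only in rows, so rows that do not move let the fingers close. It gives the time, the measured TCP pose, the force, the opening and the grip force at its end, in the units of the state.
- state(): the state, without advancing time (a new reading comes with each control period).
- grab_frame(name): name is "side" or "top"; returns the picture (400x640x3 uint8, red, green, blue); there is no depth.
- get_calibration(name): a dict with "camera_matrix" (3x3 intrinsics, pixels), "D" ([k1, k2, p1, p2, k3] as OpenCV has them; the pictures are not rectified), "pose" (4x4, takes a point from camera to world coordinates). Camera axes: x right, y up, looking along -z (the intrinsics and any distortion apply to the point x, -y, -z); pixel columns grow to the right and rows downward; lengths in m; the calibration is good to about 2 mm. A picture is of the moment at which its call begins. get_calibration takes no time and is no camera call.
- job_done(): hands the job in; it is judged then, once.
Trained networks look in the newest picture that a camera, given by its name, has taken for a name from the list of things; names that differ only in an ending like _2 or _b are one class to them, and where a whole thing is asked for, a point or a joint stands for the part that bears it (a point fixed in the world has none). Each returns a list of dicts, best first, with "score" (0 to 1); they miss things now and then, are a little off and sometimes report something else, mostly with a low value. They report only what shows in the picture. A call takes as long as a camera call.
- recognise(camera, query): "point" ([x, y, z] in m, in world coordinates, good to about 4 mm: the middle of the surface that is visible of it).
- regions_of(camera, query): "pixels" (400x640 bool, what is visible of it).
The state is a dict: "time": time; "joint_pos": joint angles; "joint_vel": joint speeds; "joint_efforts": joint torques, N m; "tool_pos": TCP position; "tool_rot": TCP orientation; "contact_force": force on the tool from outside, world axes, zero at the start; "ft_torque": the same for the moment, N m; "gripper_width": opening from 0.0 (shut) to 1.0 (fully open); "grasp_force": force on a finger pad.
Only numpy, scipy, OpenCV 4.12 (cv2) and the standard library are available. Lean on these libraries where they do the work, as an engineer would, in place of code of your own. Each camera call takes 0.05 s, during which the arm holds its last target. There are 200 camera calls.

### The job

Two small grey switch boxes with big green push-buttons stand on the bench to be tested. Press each button fully down and let go: a good one stays down, a faulty one springs back up. Set the faulty box upright in the red tray, and leave the good box standing where it is with its button down.

Things in the scene. Friction and masses are not known exactly. Their poses are not given: they have to be found in the camera images.
- switch_1_center (a point): first switch box: grey, aluminium lid, 64 mm long (x), 44 mm wide (y), 34 mm high, push-button in the middle of its top. This point is the centre of the box, 17 mm above its underside; z up. Loose, 0.14 to 0.22 kg; take it across the 44 mm width. Both boxes look alike; exactly one is faulty
- switch_1_button (a joint): push-button of the first switch box: 0 up, 0.010 m fully down (noisy by 1 to 2 mm). 3 to 5 N push it straight down. Its green cap is 25 mm across; its top stands 33 mm above the box's centre point when up, 23 mm when down; the orange band below the cap shows only while it is up
- switch_2_center (a point): second switch box, same look and size; this point is its centre, 17 mm above its underside; x along its 64 mm length, y across its 44 mm width, z up
- switch_2_button (a joint): push-button of the second switch box, same look and size: 0 up, 0.010 m fully down, pushed by 3 to 5 N; its top stands 33 mm above the box's centre point when up, 23 mm when down; the orange band below the green cap shows only while it is up
- tray_in (a point): red reject tray, 120 (x) x 140 (y) x 18 mm, walls 4 mm thick, fixed to the bench, open on top; this point is the centre of its inner floor, which is 4 mm above the bench; x and y along its sides, z up

How it is judged:
On the way:
1. the button of the faulty box has been pressed fully down while the box stood at its place (value of joint switch_1_button above 0.007 m and distance of switch_1_center from where it was at the start of the episode below 0.03 m), for 0.05 s.
At the end, for the whole second after the job is handed in: The box whose button springs back stands upright (within 10 degrees) and at rest on the floor of the red tray, between its walls; the other box stands upright within 30 mm of where it stood, its button at least 6 mm down (x of switch_1_center in the frame of tray_in between -0.05 and 0.05 m and y of switch_1_center in the frame of tray_in between -0.06 and 0.06 m and z of switch_1_center in the frame of tray_in between 0.01 and 0.024 m and angle between each of switch_1_center, switch_2_center's own z axis and vertical below 0.17 rad and linear speed of switch_1 below 0.02 m/s and value of joint switch_2_button above 0.006 m and distance of switch_2_center from where it was at the start of the episode below 0.03 m); the robot touches nothing.
It also fails if it takes over 54 s, if anything falls off the work surface, if the arm or the gripper's body presses on something with over 40 N, if the wrist force passes 120 N, or if a joint passes its speed limit or range.

## Working session

There is one attempt and no reset: what is moved stays moved. The work goes in short steps, Python scripts to look and compute and a tool call to move; the robot and the scene stay as the last step left them, time stands still between calls to the robot, and variables do not carry over. Pictures are saved under pics/ and viewed, at most 10 in all, crops included, and the job is handed in when it is done.

Besides the shell and the picture viewer there is one more tool, called after "Emit:" as name([rows], argument=value, ...), one row to a line, values as JSON. apply_moves: Moves the arm, as the interface text tells. Its arguments: {"type":"object","properties":{"targets":{"type":"array"}},"required":["targets"]}

```bash
mkdir -p pics
python3 - <<'E'
from plant import *
import cv2,numpy as np
np.set_printoptions(precision=4,suppress=True)
s=state();print(s)
for c in("top","side"):
    f=grab_frame(c);cv2.imwrite(f"pics/{c}0.png",f[:,:,::-1])
    k=get_calibration(c);print(c,k)
    for q in("switch_1_center","switch_1_button","tray_in"):
        try:
            for r in recognise(c,q):print(q,r)
        except Exception as e:print(q,e)
E
```

```text
{'time': 0.0, 'joint_pos': array([ 1.065 ,  0.0534,  1.6143,  0.    ,  1.476 , -0.119 ]), 'joint_vel': array([ 0.0006,  0.0019,  0.0005,  0.001 ,  0.0002, -0.0006]), 'joint_efforts': array([  0.0016, -39.3677, -37.0182,   0.0001,   0.007 ,  -0.    ]), 'tool_pos': array([0.2355, 0.5783, 0.252 ]), 'tool_rot': array([-0.0004,  0.1922,  0.9814, -0.001 ]), 'contact_force': array([ 0.4711, -0.5975, -0.0546]), 'ft_torque': array([ 0.0127, -0.046 ,  0.0366]), 'grasp_force': 0.0, 'gripper_width': 0.9992942461429499}
top {'camera_matrix': array([[499.7982,   0.    , 319.1104],
       [  0.    , 499.7982, 191.5829],
       [  0.    ,   0.    ,   1.    ]]), 'D': array([-0.1362,  0.    ,  0.    ,  0.    ,  0.    ]), 'pose': array([[ 0.0126,  0.9965, -0.0831,  0.4281],
       [-0.9996,  0.0106, -0.0249,  0.0658],
       [-0.0239,  0.0834,  0.9962,  1.1374],
       [ 0.    ,  0.    ,  0.    ,  1.    ]])}
switch_1_center {'point': [0.4459, -0.1694, 0.0335], 'score': 0.69}
switch_1_button {'point': [0.4445, -0.1755, 0.0539], 'score': 0.45}
switch_1_button {'point': [0.4438, -0.1663, 0.0329], 'score': 0.38}
tray_in {'point': [0.466, 0.3166, 0.0031], 'score': 0.65}
side {'camera_matrix': array([[373.7604,   0.    , 317.901 ],
       [  0.    , 373.7604, 199.7682],
       [  0.    ,   0.    ,   1.    ]]), 'D': array([-0.0626,  0.    ,  0.    ,  0.    ,  0.    ]), 'pose': array([[ 0.9509,  0.1405, -0.2758,  0.2572],
       [-0.3095,  0.4436, -0.8411, -0.6317],
       [ 0.0042,  0.8851,  0.4653,  0.4454],
       [ 0.    ,  0.    ,  0.    ,  1.    ]])}
switch_1_center {'point': [0.4441, -0.1854, 0.0334], 'score': 0.92}
switch_1_button {'point': [0.4398, -0.1774, 0.0489], 'score': 0.74}
tray_in {'point': [0.4715, 0.3175, 0.0032], 'score': 0.87}
```

View pics/top0.png

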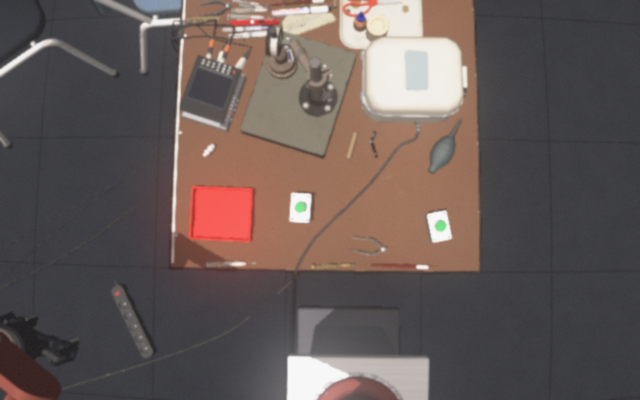

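View pics/side0.png

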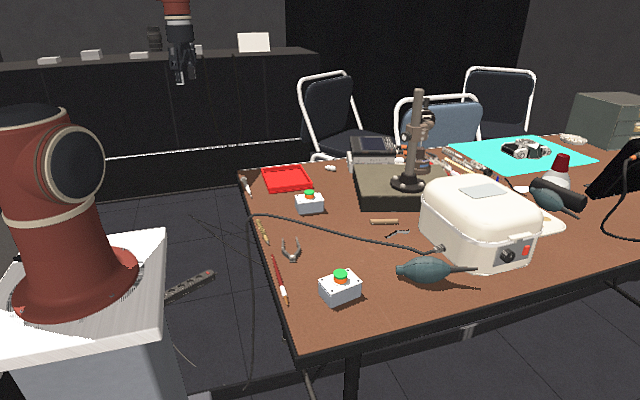

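The top view shows box A at (301,207) and box B at (440,226), with the tray at (222,213). The side view shows an orange band on both boxes, so both buttons are up. Next I measure poses.

```bash
cat > h.py <<'E'
from plant import *
import cv2,numpy as np
np.set_printoptions(precision=4,suppress=True)
def world(c,px,z):
    k=get_calibration(c);P=k["pose"]
    n=cv2.undistortPoints(np.float64(px).reshape(-1,1,2),k["camera_matrix"],k["D"])[:,0]
    d=np.c_[n[:,0],-n[:,1],-np.ones(len(n))]@P[:3,:3].T
    o=P[:3,3];return o+d*((z-o[2])/d[:,2])[:,None]
def blobs(m,lo):
    n,l,st,ce=cv2.connectedComponentsWithStats(m.astype(np.uint8))
    return [(l==i) for i in range(1,n) if st[i,4]>=lo]
def px(m): 
    y,x=np.nonzero(m);return np.c_[x,y].astype(float)
def rect(c,m,z):
    h=cv2.convexHull(px(m).astype(np.float32))[:,0]
    w=world(c,h,z)[:,:2]; (ce,sz,a)=cv2.minAreaRect((w*1000).astype(np.float32))
    return np.array(ce)/1000,sz,a
E
python3 - <<'E'
from h import *
f=grab_frame("top").astype(int);R,G,B=f[...,0],f[...,1],f[...,2]
win=np.zeros((400,640),bool);win[160:265,180:475]=1
for m in blobs((G>R+40)&(G>B+40)&win,20): p=px(m);print("cap",p.mean(0),len(p),world("top",[p.mean(0)],.050))
lid=(np.minimum(np.minimum(R,G),B)>140)|((G>R+40)&(G>B+40))
for m in blobs(lid&win,150): print("lid",px(m).mean(0),rect("top",m,.034))
for m in blobs((R>150)&(G<90)&(B<90)&win,800): print("tray",px(m).mean(0),rect("top",m,.018))
g=grab_frame("side").astype(int);R,G,B=g[...,0],g[...,1],g[...,2]
for m in blobs((G>R+40)&(G>B+40),20):
    p=px(m);
    if 250<p[:,0].mean()<400: print("side cap",p.mean(0),len(p),world("side",[p.mean(0)],.048))
E
```

```text
cap [299.8118 206.7412] 85 [[0.4852 0.1346 0.05  ]]
cap [440.3953 225.5   ] 86 [[ 0.4475 -0.1722  0.05  ]]
lid [299.7573 207.2859] (array([0.4846, 0.1357]), (47.863399505615234, 66.94060516357422), 86.71153259277344)
lid [438.8708 226.0723] (array([ 0.4466, -0.1723]), (67.44937896728516, 48.3269157409668), 11.50197696685791)
tray [216.7758 211.8545] (array([0.471 , 0.3166]), (144.7455596923828, 123.76090240478516), 88.95977020263672)
side cap [308.7347 191.551 ] 49 [[0.4849 0.1333 0.048 ]]
side cap [339.816 273.336] 125 [[ 0.446  -0.1749  0.048 ]]
```

Emit:
apply_moves([
  {"translation":[0,0,0.25],"twist":-0.82,"hand":0},
  {"translation":[0,0,0.25],"twist":-0.82,"hand":0},
  {"translation":[0,0,0.25],"twist":-0.82,"hand":0},
  {"translation":[0,0,0.25],"twist":-0.84,"hand":0},
  {"translation":[0,0,0],"twist":0,"hand":0},
])

```text
time: 1.0
tool_pos: [0.2345, 0.5763, 0.1486]
tool_rot: [-0.002, 0.029, 1.0, -0.004]
contact_force: [-0.3, -0.6, -0.5]
gripper_width: 0.145
grasp_force: 0.0
```

```bash
cat >> h.py <<'E'
from scipy.spatial.transform import Rotation as Ro
def go(t,yaw):
    "remaining shift in tool axes (units of 100 mm) and twist (units 0.1 rad); yaw = wanted angle of tool y"
    s=state();q=s["tool_rot"];M=Ro.from_quat([q[1],q[2],q[3],q[0]]).as_matrix()
    a=np.arctan2(M[1,1],M[0,1]);d=(np.deg2rad(yaw)-a+np.pi/2)%np.pi-np.pi/2
    print("t",s["time"],"pos",s["tool_pos"],"shift",M.T@(np.array(t)-s["tool_pos"])*10,"twist",-d*10,"zaxis",M[:,2],"F",s["contact_force"],"w",s["gripper_width"],"gf",s["grasp_force"],"j",s["joint_pos"])
E
python3 -c "
from h import *
go([.485,.1345,.1],86.7)"
```

```text
t 1.0 pos [0.2345 0.5763 0.1486] shift [-2.7552 -4.2644  0.5085] twist 0.0055551068405312876 zaxis [-0.004  -0.0073 -1.    ] F [-0.3247 -0.6193 -0.484 ] w 0.14521945037859454 gf 0.0 j [ 1.0649  0.135   1.7049 -0.      1.3101 -0.4488]
```

Emit:
apply_moves([
  {"translation":[-0.23,-0.355,0],"twist":0,"hand":0},
  {"translation":[-0.23,-0.355,0],"twist":0,"hand":0},
  {"translation":[-0.23,-0.355,0],"twist":0,"hand":0},
  {"translation":[-0.23,-0.355,0],"twist":0,"hand":0},
  {"translation":[-0.23,-0.355,0],"twist":0,"hand":0},
  {"translation":[-0.23,-0.355,0],"twist":0,"hand":0},
  {"translation":[-0.23,-0.355,0],"twist":0,"hand":0},
  {"translation":[-0.23,-0.355,0],"twist":0,"hand":0},
])

```text
time: 1.8
tool_pos: [0.4048, 0.2837, 0.1555]
tool_rot: [0.001, 0.029, 1.0, 0.001]
contact_force: [-0.1, 0.3, 0.6]
gripper_width: 0.002
grasp_force: 0.0
```

Emit:
apply_moves([
  {"translation":[-0.23,-0.355,0],"twist":0,"hand":0},
  {"translation":[-0.23,-0.355,0],"twist":0,"hand":0},
  {"translation":[-0.23,-0.355,0],"twist":0,"hand":0},
  {"translation":[-0.23,-0.355,0],"twist":0,"hand":0},
  {"translation":[0,0,0.2],"twist":0,"hand":0},
  {"translation":[0,0,0.2],"twist":0,"hand":0},
  {"translation":[0,0,0],"twist":0,"hand":0},
  {"translation":[0,0,0],"twist":0,"hand":0},
])

```text
time: 2.6
tool_pos: [0.4876, 0.138, 0.1145]
tool_rot: [0.0, 0.029, 1.0, 0.0]
contact_force: [-0.7, 0.2, 1.3]
gripper_width: -0.001
grasp_force: 0.0
```

```bash
python3 -c "
from h import *
go([.485,.1345,.062],86.7)"
```

```text
t 2.6 pos [0.4876 0.138  0.1145] shift [ 0.0243 -0.036   0.5246] twist -0.0007927944836705336 zaxis [ 0.001   0.0001 -1.    ] F [-0.7217  0.1511  1.3332] w -0.0008261063313602425 gf 0.0 j [ 0.1288 -0.1032  2.0076 -0.      1.2362 -1.3843]
```

Emit:
apply_moves([
  {"translation":[0.024,-0.036,0.2],"twist":0,"hand":0},
  {"translation":[0,0,0.2],"twist":0,"hand":0},
  {"translation":[0,0,0.03],"twist":0,"hand":0},
  {"translation":[0,0,0.03],"twist":0,"hand":0},
  {"translation":[0,0,0.03],"twist":0,"hand":0},
  {"translation":[0,0,0],"twist":0,"hand":0},
])

```text
time: 3.2
tool_pos: [0.4854, 0.1347, 0.0654]
tool_rot: [0.001, 0.028, 1.0, 0.0]
contact_force: [-0.3, 0.5, 1.5]
gripper_width: 0.005
grasp_force: 0.8
```

Emit:
apply_moves([
  {"translation":[0,0,0.02],"twist":0,"hand":0},
  {"translation":[0,0,0.02],"twist":0,"hand":0},
  {"translation":[0,0,0],"twist":0,"hand":0},
])

```text
time: 3.5
tool_pos: [0.4856, 0.1347, 0.062]
tool_rot: [0.001, 0.028, 1.0, 0.0]
contact_force: [-3.1, 1.1, 8.1]
gripper_width: 0.002
grasp_force: 4.5
```

Run:
```python
from h import *
go([.485,.1345,.062],86.7)
f=grab_frame("side");cv2.imwrite("pics/s1.png",cv2.resize(f[150:250,260:380,::-1],None,fx=5,fy=5,interpolation=cv2.INTER_CUBIC))
```

```text
t 3.5 pos [0.4856 0.1347 0.062 ] shift [ 0.0054 -0.0027 -0.0003] twist 0.007145492573175094 zaxis [ 0.0016  0.0007 -1.    ] F [-3.1451  1.1017  8.0608] w 0.0022556766864632585 gf 4.459117594524287 j [ 0.1226 -0.0333  2.0409  0.0006  1.1324 -1.3915]
```

View pics/s1.png

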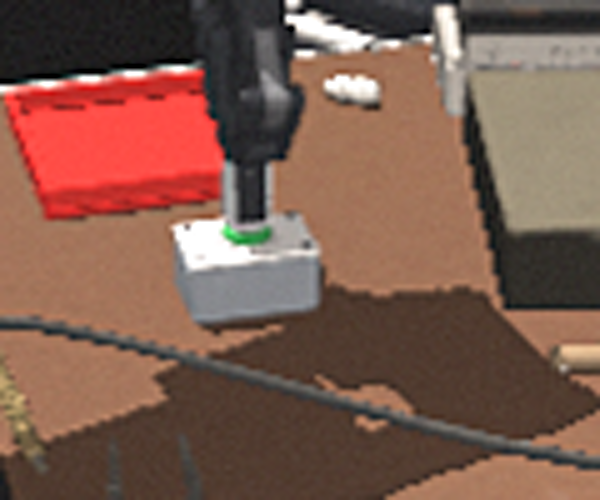

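The fingertips are on cap A at crop (247,235). No orange shows, so it is down. I press slightly more, then let go.

Emit:
apply_moves([
  {"translation":[0,0,0.015],"twist":0,"hand":0},
  {"translation":[0,0,0],"twist":0,"hand":0},
  {"translation":[0,0,-0.1],"twist":0,"hand":0},
  {"translation":[0,0,-0.3],"twist":0,"hand":0},
  {"translation":[0,0,-0.3],"twist":0,"hand":0},
  {"translation":[0,0,0],"twist":0,"hand":0},
])

```text
time: 4.15
tool_pos: [0.4877, 0.1346, 0.1336]
tool_rot: [0.005, 0.028, 1.0, 0.001]
contact_force: [0.7, -0.1, -0.5]
gripper_width: 0.002
grasp_force: 0.0
```

Run:
```python
from h import *
go([.447,-.1725,.12],101.5)
f=grab_frame("side");cv2.imwrite("pics/s2.png",cv2.resize(f[150:250,260:380,::-1],None,fx=5,fy=5,interpolation=cv2.INTER_CUBIC))
```

```text
t 4.15 pos [0.4877 0.1346 0.1336] shift [ 0.2327 -3.0895  0.1304] twist -2.5751987606114524 zaxis [ 0.0091  0.0008 -1.    ] F [ 0.6926 -0.1484 -0.5412] w 0.0024685785273351655 gf 0.0 j [ 0.1223 -0.1351  2.0018 -0.0004  1.2657 -1.3916]
```

View pics/s2.png

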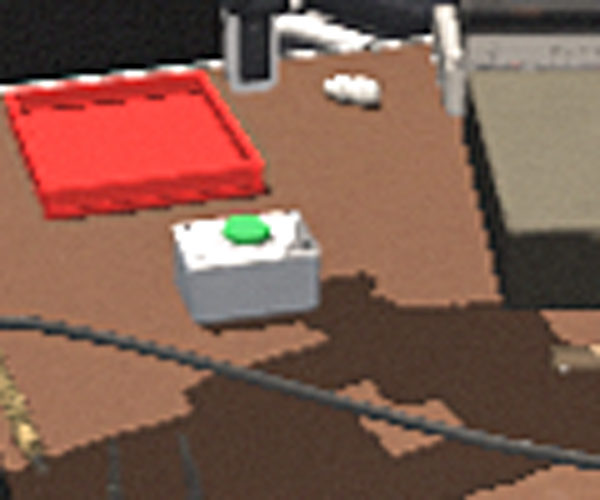

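Box A's cap stays low at crop (247,229) with no orange, so A is good. Next is B.

Emit:
apply_moves([
  {"translation":[0.03,-0.387,0],"twist":0,"hand":0},
  {"translation":[0.03,-0.387,0],"twist":0,"hand":0},
  {"translation":[0.03,-0.387,0],"twist":0,"hand":0},
  {"translation":[0.03,-0.387,0],"twist":0,"hand":0},
  {"translation":[0.03,-0.387,0],"twist":0,"hand":0},
  {"translation":[0.03,-0.387,0],"twist":0,"hand":0},
  {"translation":[0.03,-0.387,0],"twist":0,"hand":0},
  {"translation":[0.03,-0.387,0],"twist":0,"hand":0},
])

```text
time: 5.0
tool_pos: [0.4416, -0.1745, 0.1272]
tool_rot: [-0.001, 0.028, 1.0, 0.0]
contact_force: [0.1, 0.2, 0.1]
gripper_width: -0.001
grasp_force: 0.0
```

Emit:
apply_moves([
  {"translation":[0,0,0.1],"twist":-0.86,"hand":0},
  {"translation":[0,0,0.1],"twist":-0.86,"hand":0},
  {"translation":[0,0,0.1],"twist":-0.86,"hand":0},
  {"translation":[0,0,0],"twist":0,"hand":0},
  {"translation":[0,0,0],"twist":0,"hand":0},
])

```text
time: 5.5
tool_pos: [0.4423, -0.173, 0.0977]
tool_rot: [-0.001, -0.1, 0.995, 0.001]
contact_force: [-0.2, -0.5, 0.6]
gripper_width: -0.002
grasp_force: 0.0
```

```bash
python3 -c "
from h import *
go([.447,-.1725,.062],101.5)"
```

```text
t 5.5 pos [ 0.4423 -0.173   0.0977] shift [-0.0479 -0.005   0.357 ] twist -0.01273564547574102 zaxis [-0.002  0.001 -1.   ] F [-0.2487 -0.52    0.6098] w -0.0018401580333449227 gf 0.0 j [-0.5297 -0.1597  2.0893 -0.0001  1.2142 -2.2999]
```

Emit:
apply_moves([
  {"translation":[-0.048,-0.005,0.12],"twist":0,"hand":0},
  {"translation":[0,0,0.12],"twist":0,"hand":0},
  {"translation":[0,0,0.04],"twist":0,"hand":0},
  {"translation":[0,0,0.04],"twist":0,"hand":0},
  {"translation":[0,0,0.04],"twist":0,"hand":0},
  {"translation":[0,0,0.015],"twist":0,"hand":0},
  {"translation":[0,0,0],"twist":0,"hand":0},
  {"translation":[0,0,0],"twist":0,"hand":0},
])

```text
time: 6.3
tool_pos: [0.4476, -0.1726, 0.062]
tool_rot: [-0.001, -0.1, 0.995, 0.001]
contact_force: [-4.6, 2.7, 7.2]
gripper_width: -0.001
grasp_force: 3.7
```

Run:
```python
from h import *
go([.447,-.1725,.0605],101.5)
f=grab_frame("side");cv2.imwrite("pics/s3.png",cv2.resize(f[230:330,280:400,::-1],None,fx=5,fy=5,interpolation=cv2.INTER_CUBIC))
```

```text
t 6.3 pos [ 0.4476 -0.1726  0.062 ] shift [0.0055 0.0025 0.0146] twist 0.004798319432848253 zaxis [-0.0012  0.0009 -1.    ] F [-4.5883  2.6591  7.1554] w -0.0009859579043548048 gf 3.7016368895274354 j [-0.5235 -0.0913  2.0958  0.0002  1.1386 -2.2956]
```

View pics/s3.png

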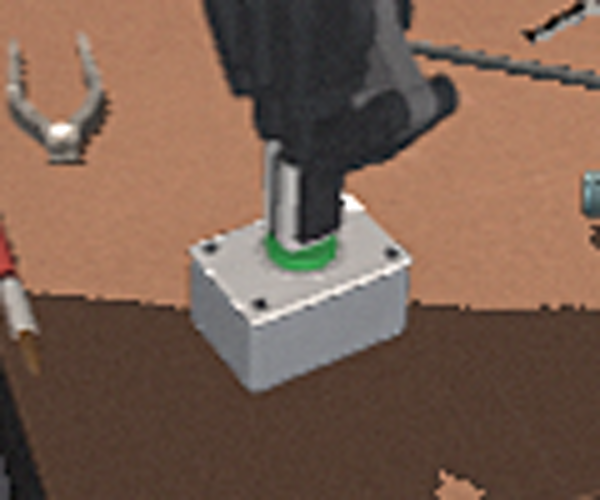

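Cap B at crop (300,250) is fully down with no orange. I press a touch more, then release.

Emit:
apply_moves([
  {"translation":[0,0,0.015],"twist":0,"hand":0},
  {"translation":[0,0,0],"twist":0,"hand":0},
  {"translation":[0,0,-0.1],"twist":0,"hand":0},
  {"translation":[0,0,-0.4],"twist":0,"hand":0},
  {"translation":[0,0,-0.4],"twist":0,"hand":1},
  {"translation":[0,0,0],"twist":0,"hand":1},
  {"translation":[0,0,0],"twist":0,"hand":1},
])

```text
time: 7.05
tool_pos: [0.4487, -0.1735, 0.1513]
tool_rot: [0.002, -0.1, 0.995, -0.001]
contact_force: [0.2, 0.0, -0.5]
gripper_width: 0.509
grasp_force: 0.0
```

Run:
```python
from h import *
go([.447,-.1725,.03],101.5)
f=grab_frame("side");cv2.imwrite("pics/s4.png",cv2.resize(f[230:330,280:400,::-1],None,fx=5,fy=5,interpolation=cv2.INTER_CUBIC))
g=f.astype(int);R,G,B=g[...,0],g[...,1],g[...,2]
for m in blobs((G>R+40)&(G>B+40),20):
    p=px(m)
    if 250<p[:,0].mean()<400: print("side cap",p.mean(0),len(p),world("side",[p.mean(0)],.048))
print([r for r in recognise("side","switch_1_center")])
```

```text
t 7.05 pos [ 0.4487 -0.1735  0.1513] shift [0.0178 0.0164 1.2125] twist 0.0042247482773238865 zaxis [ 0.0033 -0.0021 -1.    ] F [ 0.1837  0.0452 -0.5361] w 0.5090618909918738 gf 0.0 j [-0.5238 -0.2177  2.042  -0.0002  1.3135 -2.2956]
side cap [308.7447 195.4894] 47 [[0.479  0.1135 0.048 ]]
side cap [339.9381 273.5929] 113 [[ 0.4459 -0.1756  0.048 ]]
[{'point': [0.446, -0.1877, 0.0308], 'score': 0.79}]
```

View pics/s4.png

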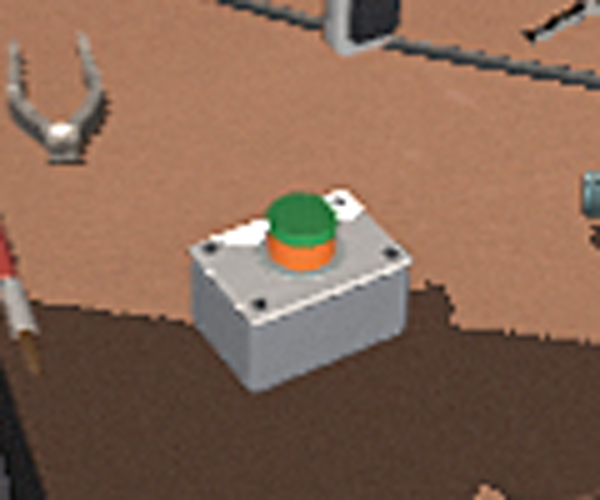

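B springs back (orange visible at crop (302,255)) and hasn't moved, so it is the faulty one. I'll grasp it.

Emit:
apply_moves([
  {"translation":[0.018,0.016,0],"twist":0,"hand":1},
  {"translation":[0,0,0],"twist":0,"hand":1},
  {"translation":[0,0,0],"twist":0,"hand":1},
  {"translation":[0,0,0.25],"twist":0,"hand":1},
  {"translation":[0,0,0.3],"twist":0,"hand":1},
  {"translation":[0,0,0.3],"twist":0,"hand":1},
  {"translation":[0,0,0.2],"twist":0,"hand":1},
  {"translation":[0,0,0],"twist":0,"hand":1},
])

```text
time: 7.95
tool_pos: [0.443, -0.1702, 0.0412]
tool_rot: [-0.003, -0.1, 0.995, 0.002]
contact_force: [-1.0, 1.1, -0.2]
gripper_width: 0.997
grasp_force: 0.0
```

Emit:
apply_moves([
  {"translation":[0,0,0.19],"twist":0,"hand":1},
  {"translation":[0,0,0],"twist":0,"hand":1},
  {"translation":[0,0,0],"twist":0,"hand":0},
  {"translation":[0,0,0],"twist":0,"hand":0},
  {"translation":[0,0,0],"twist":0,"hand":0},
  {"translation":[0,0,0],"twist":0,"hand":0},
  {"translation":[0,0,0],"twist":0,"hand":0},
  {"translation":[0,0,0],"twist":0,"hand":0},
])

```text
time: 8.75
tool_pos: [0.447, -0.1725, 0.0275]
tool_rot: [0.001, -0.1, 0.995, -0.001]
contact_force: [-0.2, -0.3, 7.0]
gripper_width: 0.504
grasp_force: 63.8
```

Emit:
apply_moves([
  {"translation":[0,0,-0.2],"twist":0,"hand":0},
  {"translation":[0,0,-0.4],"twist":0,"hand":0},
  {"translation":[0,0,-0.4],"twist":0.7,"hand":0},
  {"translation":[0,0,0],"twist":0.7,"hand":0},
  {"translation":[0,0,0],"twist":0.7,"hand":0},
  {"translation":[0,0,0],"twist":0,"hand":0},
])

```text
time: 9.35
tool_pos: [0.4453, -0.1714, 0.1257]
tool_rot: [-0.0, 0.004, 1.0, 0.0]
contact_force: [1.0, 0.3, -1.9]
gripper_width: 0.504
grasp_force: 62.9
```

Run:
```python
from h import *
go([.469,.3166,.1275],89.2)
f=grab_frame("side").astype(int)
a=f[150:230,270:350];print(((a[...,1]>a[...,0]+40)&(a[...,1]>a[...,2]+40)).sum())
```

```text
t 9.35 pos [ 0.4453 -0.1714  0.1257] shift [-0.1946  4.882  -0.017 ] twist 0.053409728650599675 zaxis [-0.0004  0.0003 -1.    ] F [ 0.9735  0.2629 -1.8524] w 0.5040374656094443 gf 62.89188265800476 j [-0.5236 -0.1938  2.0674  0.0001  1.2684 -2.0858]
85
```

Emit:
apply_moves([
  {"translation":[-0.012,0.305,-0.02],"twist":0,"hand":0},
  {"translation":[-0.012,0.305,-0.02],"twist":0,"hand":0},
  {"translation":[-0.012,0.305,0],"twist":0,"hand":0},
  {"translation":[-0.012,0.305,0],"twist":0,"hand":0},
  {"translation":[-0.012,0.305,0],"twist":0,"hand":0},
  {"translation":[-0.012,0.305,0],"twist":0,"hand":0},
  {"translation":[-0.012,0.305,0],"twist":0,"hand":0},
  {"translation":[-0.012,0.305,0],"twist":0,"hand":0},
])

```text
time: 10.2
tool_pos: [0.4568, 0.0735, 0.129]
tool_rot: [-0.001, 0.004, 1.0, 0.0]
contact_force: [-0.3, 0.6, -3.2]
gripper_width: 0.501
grasp_force: 62.8
```

Emit:
apply_moves([
  {"translation":[-0.012,0.305,0],"twist":0,"hand":0},
  {"translation":[-0.012,0.305,0],"twist":0,"hand":0},
  {"translation":[-0.012,0.305,0],"twist":0,"hand":0},
  {"translation":[-0.012,0.305,0],"twist":0,"hand":0},
  {"translation":[-0.012,0.305,0],"twist":0,"hand":0},
  {"translation":[-0.012,0.305,0],"twist":0,"hand":0},
  {"translation":[-0.012,0.305,0],"twist":0,"hand":0},
  {"translation":[-0.012,0.305,0],"twist":0,"hand":0},
])

```text
time: 11.0
tool_pos: [0.4685, 0.3172, 0.1287]
tool_rot: [-0.001, 0.004, 1.0, -0.0]
contact_force: [0.1, -0.6, -2.1]
gripper_width: 0.504
grasp_force: 62.8
```

Emit:
apply_moves([
  {"translation":[0,0,0],"twist":0,"hand":0},
  {"translation":[0,0,0],"twist":0,"hand":0},
])

```text
time: 11.2
tool_pos: [0.4685, 0.3161, 0.1288]
tool_rot: [-0.001, 0.003, 1.0, -0.001]
contact_force: [0.4, -0.2, -2.3]
gripper_width: 0.504
grasp_force: 62.8
```

Run:
```python
from h import *
go([.47,.3166,.034],89.2)
```

```text
t 11.2 pos [0.4685 0.3161 0.1288] shift [-0.0163  0.0062  0.9482] twist 0.07434827421618495 zaxis [-0.0017 -0.0013 -1.    ] F [ 0.357  -0.1881 -2.3208] w 0.504014951698568 gf 62.842429876327515 j [ 0.4621  0.0226  1.8596 -0.0004  1.2615 -1.1021]
```

Emit:
apply_moves([
  {"translation":[0,0,0.3],"twist":0,"hand":0},
  {"translation":[0,0,0.3],"twist":0,"hand":0},
  {"translation":[0,0,0.2],"twist":0,"hand":0},
  {"translation":[0,0,0.1],"twist":0,"hand":0},
  {"translation":[0,0,0.03],"twist":0,"hand":0},
  {"translation":[0,0,0],"twist":0,"hand":0},
  {"translation":[0,0,0],"twist":0,"hand":0},
])

```text
time: 11.9
tool_pos: [0.4703, 0.3164, 0.0383]
tool_rot: [0.001, 0.004, 1.0, 0.001]
contact_force: [1.0, -0.4, -1.6]
gripper_width: 0.5
grasp_force: 62.9
```

Emit:
apply_moves([
  {"translation":[0,0,0.02],"twist":0,"hand":0},
  {"translation":[0,0,0.02],"twist":0,"hand":0},
  {"translation":[0,0,0.02],"twist":0,"hand":0},
  {"translation":[0,0,0],"twist":0,"hand":0},
])

```text
time: 12.3
tool_pos: [0.4696, 0.3164, 0.0316]
tool_rot: [0.0, 0.004, 1.0, 0.0]
contact_force: [-1.7, -1.3, 2.6]
gripper_width: 0.504
grasp_force: 63.5
```

Touched the floor; release and lift.

Emit:
apply_moves([
  {"translation":[0,0,0],"twist":0,"hand":0.85},
  {"translation":[0,0,0],"twist":0,"hand":0.85},
  {"translation":[0,0,0],"twist":0,"hand":0.85},
  {"translation":[0,0,0],"twist":0,"hand":0.85},
  {"translation":[0,0,-0.2],"twist":0,"hand":0.85},
  {"translation":[0,0,-0.4],"twist":0,"hand":0.85},
  {"translation":[0,0,-0.5],"twist":0,"hand":0.85},
  {"translation":[0,0,-0.5],"twist":0,"hand":0.85},
])

```text
time: 13.1
tool_pos: [0.4686, 0.3158, 0.1918]
tool_rot: [-0.001, 0.004, 1.0, -0.0]
contact_force: [0.6, 0.6, 0.3]
gripper_width: 0.852
grasp_force: 0.0
```

Run:
```python
from h import *
go([.47,.3166,.2],89.2)
f=grab_frame("side");cv2.imwrite("pics/s5.png",cv2.resize(f[150:240,240:370,::-1],None,fx=6,fy=6,interpolation=cv2.INTER_CUBIC))
```

```text
t 13.1 pos [0.4686 0.3158 0.1918] shift [-0.014   0.0081 -0.0822] twist 0.05136838550046319 zaxis [-0.0013 -0.0007 -1.    ] F [0.6172 0.6134 0.2585] w 0.8524755970769767 gf 0.0 j [ 0.4613 -0.0429  1.8132  0.      1.3727 -1.1006]
```

View pics/s5.png

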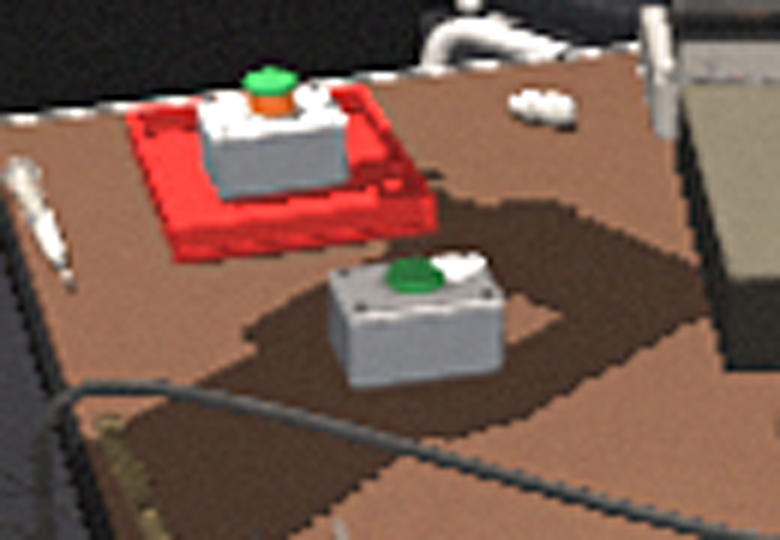

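The faulty box stands upright in the tray at crop (275,150) with its orange band showing. The good box is at its place at (415,320) with its button down, and the gripper is clear.

```bash
python3 -c "
from plant import *
print(job_done())"
```

```text
the job is handed in; nothing more can be done
None
```

I pressed both buttons fully down and handed the job in; at the last look the faulty box stood upright in the red tray and the good box stood at its place with its button down (no verdict came back).

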